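Take a contact-tip pack off its display hook and file it in the job caddy

ROBOT

A 7-joint arm with a two-finger parallel gripper is mounted at the origin on the work surface. World frame = base frame: x ahead of the robot, y to its left, z up, the work surface at z = 0. Lengths are in mm, angles in degrees, forces in N, time in s.
With the tool pointing down it reaches from about 425 to 825 mm from the base axis. Payload 3.6 kg.
Tool frame: the origin (TCP) lies at the centre of the arm's flange, where the gripper is bolted on; the fingertips stand 186 mm ahead of it and the grasp point (between the pads) lies 167 mm ahead of it (bot.tip_extent is the distance from the TCP to the fingertips, in mm); z points along the fingers, y is the direction in which the jaws open and shut (so a half turn about z gives the same grasp; the last joint's range is limited). The gripper opens to 93 mm and grips with 3 to 60 N. Pads are 15 mm wide; open, the fingers measure 128 mm over their backs; the gripper's body (75 mm by 188 mm) begins 65 mm behind the grasp point.
Start: joints at [-66.606, 35.231, -0.722, 81.555, 0.464, 63.22, -2.315], TCP at [273.773, 589.512, 404.74] pointing down, gripper open.
Joint ranges: [-178.69, 178.69], [-17.37, 117.87], [-77.05, 75.6], [15.02, 138.74], [-78.02, 258.01], [0.78, 113.62], [-162.83, 162.83]. Speed limits (degrees/s): [159.86, 159.86, 180, 180, 180, 180, 180].

INTERFACE

Orientations are given as a 3x3 rotation matrix whose columns are the frame's x, y, z axes.
In Python, from cell import status, read_camera, workorder, boxes_of, trace, bot gives the robot as it stands.
- The arm moves only by the tool arm_command, never from a script. Its argument "rows" is a list of rows, each a list of 2 entries, a list of its own where there are three numbers: the shift along the tool's x, y, z in cm, then the turn about the tool's z in rad. A call has 1 to 12 rows; each row shifts and turns the commanded pose from where the row before left it, along the tool's axes as they then stand; what a row does not reach is not made up. A row lasts 1/10 s, in which the tool goes at most 50 mm and 8.59 degrees, less where a joint would pass 70% of its speed; a pose out of reach is approached as far as the arm can. A call is refused whole if a number of a shift passes 5 or a number of a turn 0.15, either way. A call with a gripper value outside its range is refused whole. "gripper" is the closure, from -1 (fully open) to 1 (shut), so that 0 is half open, set as the call begins (left out, the last holds). The fingers move at their own pace and stop on an object; the grip force is fixed at half the most. Time passes only in rows, so rows that do not move let the fingers close. It gives the time, the measured TCP pose, the force and the opening at its end, in the units of the state.
- status.get_state(): the state, without advancing time (a new reading comes with each control period).
- read_camera(name): name is "side" or "top" or "wrist"; returns a dict with "image" (384x512x3 uint8, red, green, blue), "vertical_fov" (degrees; the focal length in pixels is half the picture's height over the tangent of half this angle, whatever the lens; pixels are square), "cx", "cy" (the principal point, pixels), "extrinsics" (4x4, takes a point from camera to world coordinates); the wrist camera has in their place "mount" (4x4, takes a point from camera to tool coordinates, whose origin is the TCP and whose axes are the flange's). Camera axes: x right, y up, looking along -z (the intrinsics and any distortion apply to the point x, -y, -z); pixel columns grow to the right and rows downward; lengths in mm; the calibration is good to about 2 mm. A picture is of the moment at which its call begins: read the wrist's pose just before it. There is no depth.
- workorder.finish_job(): hands the job in, once; it reports no verdict.
Trained networks look in a picture, given as the dict that the camera call returned (one of the last four; its "shot" number tells which), for a name from the list of things; names that differ only in an ending like _2 or _b are one class to them, and where a whole thing is asked for, a point or a joint stands for the part that bears it (a point fixed in the world has none). Each returns a list of dicts, best first, with "p" (0 to 1); they miss things now and then, are a little off and sometimes report something else, mostly with a low value. They report only what shows in the picture. A call takes as long as a camera call.
- boxes_of(picture, query): "at" ([column, row] in pixels, amid what is visible of it).
- trace(picture, query): "region" (384x512 bool, what is visible of it) and "at" ([column, row] in pixels, amid what is visible of it).
The state is a dict: "t": time; "joints": joint angles; "qvel": joint speeds; "tau": joint torques, N m; "tool_pos": TCP position; "eef_rot": TCP orientation; "contact_force": force on the tool from outside, world axes, zero at the start; "wrist_torque": the same for the moment, N m; "opening": finger opening in mm.
Only numpy, scipy, OpenCV 4.12 (cv2) and the standard library are available. Lean on these libraries where they do the work, as an engineer would, in place of code of your own. Each camera call takes 0.05 s, during which the arm holds its last target. There are 200 camera calls.

TASK

Take the orange pack of contact tips off its hook on the consumables stand: lift it to ease its hang tab over the hook's upturned end as you slide it off, without straining the thin tab on the wire. Then lower it gently, upright, into the narrow bay of the red job caddy until it stands on the bay's floor, and only then let go. Leave the blue pack on its hook and everything else where it is.

Things in the scene. Friction and masses are not known exactly. Their poses are not given: they have to be found in the camera images.
- pack_orange: the pack to move, 110 to 220 g: rigid clear clamshell of copper tips, orange bands and orange hang tab. Shell 22 mm thick (its x) by 72 mm wide (y) by 88 mm tall; grip it across the 22 mm, by a shoulder beside the tab. Hangs on either hook, tab on the wire, x axis within 5 degrees of the hook's line, underside 46 mm above the table. Origin: centre of the underside; z up
- pack_orange_slot (a point): centre of the orange pack's hang slot, 100 mm above its underside. The thin tab on the middle of the shell's top is 3 mm thick, 36 mm wide, 88 to 114 mm above the underside; the slot in it is 14 mm wide and 12 mm high, its top edge resting on the wire. The tab is the weak part: it tears at about 10 N of contact force between pack and hook
- pack_blue: the same pack in blue with brass tips, hanging on the other hook; stays there
- stand: consumables stand, grey steel, fixed: foot plate 170 x 280 x 10 mm, posts 16 mm square at y = +-125 mm, cross rail along y, 12 mm thick, its top 158 mm above the table. Origin on the table below the rail's middle. From the rail two hooks of 5 mm steel wire (y = +55 and -55 mm, axis 150 mm above the table) stick out towards the stand's -x; packs hang about x = -55 mm
- caddy: red sheet-metal job caddy, fixed: 104 mm (x) by 92 mm (y), walls 4 mm thick and 45 mm high, floor 4 mm. Along its -x side lies the narrow bay for packs, inside 32 mm (x) by 84 mm (y); behind it a 60 mm wide bin holding a torch nozzle. Origin: centre of the underside
- caddy_bay (a point): centre of the narrow bay's floor, 4 mm above the table; the bay is 32 mm along the caddy's x axis, 84 mm along its y axis and 41 mm deep. The pack stands in it with its x axis along the caddy's x axis, either way round
- nozzle: copper torch nozzle, 23 mm across, 34 mm tall, standing loose in the caddy's bin; stays
- hammer: hammer with black handle, 260 mm long, lying on the table; stays
- brush: wire brush with wooden handle, 200 mm long, lying on the table; stays
- tape: yellow tape measure, 64 x 38 x 64 mm, standing on the table; stays
- magnet: red arrow-shaped welding magnet, 90 x 70 x 14 mm, lying on the table; stays
- pliers: steel locking pliers, 215 mm long, lying on the table; stays
- hook_left (a point): middle of the wire where the level part of the left hook ends (stand x = -62, y = +55, z = 150 mm). Beyond it the wire is bent from use: straight on for 36 mm towards the stand's -x at a slope of 5 to 13 degrees, up or down, then kicked up by 34 degrees more for 26 mm to a round end at x = -115 to -122 mm. The slope differs on each hook and is in no reading: see or feel it. Wire stiff, does not give
- hook_right (a point): middle of the wire where the level part of the right hook ends (stand x = -62, y = -55, z = 150 mm). Beyond it the wire is bent from use: straight on for 36 mm towards the stand's -x at a slope of 5 to 13 degrees, up or down, then kicked up by 34 degrees more for 26 mm to a round end at x = -115 to -122 mm. The slope differs on each hook and is in no reading: see or feel it. Wire stiff, does not give

How it is judged (in metres and radians):
On the way, in this order (a step that is already met when the one before it is completed fails the run):
1. the orange pack's tab has been slid off over the hook's upturned end and the pack is clear of the stand (x of pack_orange_slot in the frame of stand below -0.126 m and contact force between pack_orange and stand below 0.05 N), for 0.1 s.
2. the orange pack, still held, has been lowered onto the floor of the narrow bay (horizontal distance between pack_orange and caddy_bay below 0.016 m and z of pack_orange in the frame of caddy_bay below 0.008 m and contact force between the fingers and pack_orange above 0.3 N), for 0.1 s.
At the end, for the whole second after the job is handed in: the orange pack stands upright (within 11 degrees), at rest, on the floor of the caddy's narrow bay (within 6 mm), within 14 mm of its middle and flat sides along the bay (within 20 degrees); blue pack, nozzle, hammer, brush, tape, magnet and pliers are within 30 mm of their starts (horizontal distance between pack_orange and caddy_bay below 0.014 m and z of pack_orange in the frame of caddy_bay below 0.006 m and angle between pack_orange's own z axis and vertical below 0.2 rad and angle between the x axis of pack_orange and the x axis of caddy, either way round below 0.35 rad and linear speed of pack_orange below 0.02 m/s and distance of each of pack_blue, nozzle, hammer, brush, tape, magnet, pliers from where it was at the start of the episode below 0.03 m); the robot touches nothing.
It fails at once if the orange pack's thin tab is strained: contact force of pack on the stand and its hook above 10 N (contact force between pack_orange and stand above 10 N).
It fails at once if the pack is rammed into the caddy: contact force above 60 N (contact force between pack_orange and caddy above 60 N).
It fails at once if the blue pack or another bystander is shifted by more than 30 mm (distance of any of pack_blue, nozzle, hammer, brush, tape, magnet, pliers from where it was at the start of the episode above 0.03 m).
It also fails if it takes over 72 s, if anything falls off the work surface, if the arm or the gripper's body presses on something with over 40 N, if the wrist force passes 120 N, or if a joint passes its speed limit or range.

## Working session

There is one attempt and no reset: what is moved stays moved. The work goes in short steps, Python scripts to look and compute and a tool call to move; the robot and the scene stay as the last step left them, time stands still between calls to the robot, and variables do not carry over. Pictures are saved under pics/ and viewed, about 8 in all and at most 12, crops included, and the job is handed in when it is done.

Besides the shell and the picture viewer there is one more tool, called after ">>>" in YAML: its name, and indented under it one key for each argument. arm_command: Moves the arm, as the interface text tells. Its arguments: {"type":"object","properties":{"rows":{"type":"array"},"gripper":{"type":"number"}},"required":["rows"]}

```bash
mkdir -p pics; cat > h.py <<'E'
import numpy as np,cv2
from cell import status,read_camera,workorder,boxes_of,trace,bot
def K(p):
    f=p["image"].shape[0]/2/np.tan(np.radians(p["vertical_fov"])/2)
    return f,p["cx"],p["cy"]
def ext(p,s=None):
    if "extrinsics" in p: return np.array(p["extrinsics"])
    T=np.eye(4);T[:3,:3]=s["eef_rot"];T[:3,3]=s["tool_pos"];return T@np.array(p["mount"])
def ray(p,uv,s=None):
    f,cx,cy=K(p);E=ext(p,s);d=E[:3,:3]@np.array([(uv[0]-cx)/f,-(uv[1]-cy)/f,-1.]);return E[:3,3],d
def onz(p,uv,z,s=None):
    o,d=ray(p,uv,s);return o+d*(z-o[2])/d[2]
def proj(p,X,s=None):
    f,cx,cy=K(p);E=ext(p,s);c=(np.asarray(X)-E[:3,3])@E[:3,:3];return np.array([cx-f*c[...,0]/c[...,2],cy+f*c[...,1]/c[...,2]]).T
def save(p,n): cv2.imwrite("pics/"+n,p["image"][:,:,::-1])
def tri(rs):
    A=0;b=0
    for o,d in rs:
        d=d/np.linalg.norm(d);M=np.eye(3)-np.outer(d,d);A=A+M;b=b+M@o
    return np.linalg.solve(A,b)
E
python3 - <<'E'
from h import *
s=status.get_state();print({k:np.round(v,2).tolist() for k,v in s.items()})
ims=[]
for n in["side","top"]:
    p=read_camera(n);save(p,n+"0.png");print(n,K(p),[k for k in p],np.round(ext(p),2).tolist())
    for q in["pack_orange","pack_blue","stand","caddy","nozzle","hook_left","hook_right"]:
        r=boxes_of(p,q);print(q,[(np.round(a["at"]).tolist(),round(a["p"],2)) for a in r[:2]])
E
```

```text
{'t': 0.0, 'joints': [-66.61, 35.29, -0.72, 81.64, 0.46, 63.22, -2.32], 'qvel': [-0.01, -0.08, 0.1, 0.02, -0.03, -0.08, -0.03], 'tau': [-0.0, -45.89, 0.21, -16.57, -0.06, 0.02, 0.0], 'tool_pos': [273.65, 589.24, 403.56], 'eef_rot': [[-0.91, 0.42, -0.0], [0.42, 0.91, -0.0], [-0.0, -0.0, -1.0]], 'contact_force': [0.45, 0.85, -0.7], 'wrist_torque': [0.06, -0.01, -0.01], 'opening': 92.95}
side (np.float64(371.20245422594104), 256.81121465304307, 192.56809596970317) ['image', 'vertical_fov', 'cx', 'cy', 'extrinsics', 'shot'] [[0.69, 0.53, -0.48, 117.48], [-0.72, 0.5, -0.48, -561.8], [-0.02, 0.68, 0.73, 827.76], [0.0, 0.0, 0.0, 1.0]]
pack_orange [([166.0, 160.0], 0.88)]
pack_blue [([191.0, 147.0], 0.75)]
stand [([179.0, 175.0], 0.9), ([277.0, 258.0], 0.21)]
caddy [([279.0, 258.0], 0.81)]
nozzle []
hook_left [([176.0, 174.0], 0.95), ([192.0, 146.0], 0.61)]
hook_right [([178.0, 174.0], 0.66)]
top (np.float64(486.9768465510398), 259.78575095397235, 191.17662638463452) ['image', 'vertical_fov', 'cx', 'cy', 'extrinsics', 'shot'] [[-0.02, 0.99, -0.12, 414.15], [-1.0, -0.02, 0.02, -87.7], [0.01, 0.12, 0.99, 1527.91], [0.0, 0.0, 0.0, 1.0]]
pack_orange [([152.0, 224.0], 0.81)]
pack_blue [([151.0, 185.0], 0.56)]
stand [([148.0, 210.0], 0.97)]
caddy [([298.0, 218.0], 0.95)]
nozzle [([285.0, 218.0], 0.57)]
hook_left [([150.0, 208.0], 0.95), ([154.0, 224.0], 0.6)]
hook_right [([148.0, 183.0], 0.28)]
```

View pics/side0.png

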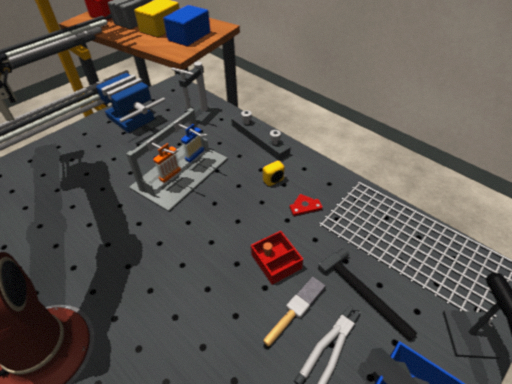

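View pics/top0.png

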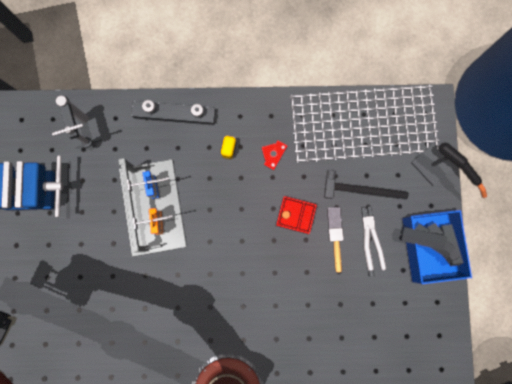

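```bash
python3 - <<'E'
from h import *
p=read_camera("top")
for q,z in[("stand",10),("caddy",45),("pack_orange",134),("pack_blue",134),("nozzle",38)]:
    r=trace(p,q)
    if not r: print(q,"none");continue
    m=r[0]["region"].astype(np.uint8);c=cv2.boxPoints(cv2.minAreaRect(cv2.findNonZero(m)))
    X=np.array([onz(p,u,z) for u in c]);print(q,np.round(c).tolist(),np.round(X[:,:2]).tolist(),"c",np.round(X.mean(0)),"sides",np.round([np.linalg.norm(X[0]-X[1]),np.linalg.norm(X[1]-X[2])]))
im=p["image"]
a=cv2.resize(im[145:265,105:205],None,fx=4,fy=4,interpolation=cv2.INTER_CUBIC);b=cv2.resize(im[185:245,265:325],None,fx=6,fy=6,interpolation=cv2.INTER_CUBIC)
o=np.zeros((480,760,3),np.uint8);o[:,:400]=a;o[:360,400:]=b;cv2.imwrite("pics/crop1.png",o[:,:,::-1])
w=read_camera("wrist");save(w,"w0.png");print(K(w),np.round(w["mount"],3).tolist())
E
```

```text
stand [[116.0, 160.0], [171.0, 151.0], [186.0, 248.0], [131.0, 257.0]] [[710.0, 341.0], [735.0, 167.0], [429.0, 120.0], [406.0, 290.0]] c [570. 229.  10.] sides [175. 310.]
caddy [[275.0, 227.0], [282.0, 196.0], [317.0, 204.0], [309.0, 235.0]] [[488.0, -154.0], [582.0, -180.0], [554.0, -284.0], [460.0, -258.0]] c [ 521. -219.   45.] sides [ 98. 108.]
pack_orange [[141.0, 172.0], [154.0, 169.0], [159.0, 198.0], [146.0, 200.0]] [[649.0, 232.0], [655.0, 196.0], [573.0, 180.0], [567.0, 216.0]] c [611. 206. 134.] sides [36. 84.]
pack_blue [[142.0, 172.0], [154.0, 170.0], [159.0, 196.0], [147.0, 199.0]] [[647.0, 230.0], [653.0, 194.0], [576.0, 180.0], [570.0, 216.0]] c [612. 205. 134.] sides [37. 78.]
nozzle [[282.0, 212.0], [288.0, 212.0], [288.0, 217.0], [282.0, 217.0]] [[532.0, -178.0], [532.0, -196.0], [517.0, -196.0], [517.0, -178.0]] c [ 525. -187.   38.] sides [18. 15.]
(np.float64(339.36268441700304), 258.2401304902372, 186.21318047376843) [[-0.001, 0.959, 0.282, 78.809], [1.0, 0.002, -0.001, 0.112], [-0.001, 0.282, -0.959, 20.502], [0.0, 0.0, 0.0, 1.0]]
```

View pics/crop1.png

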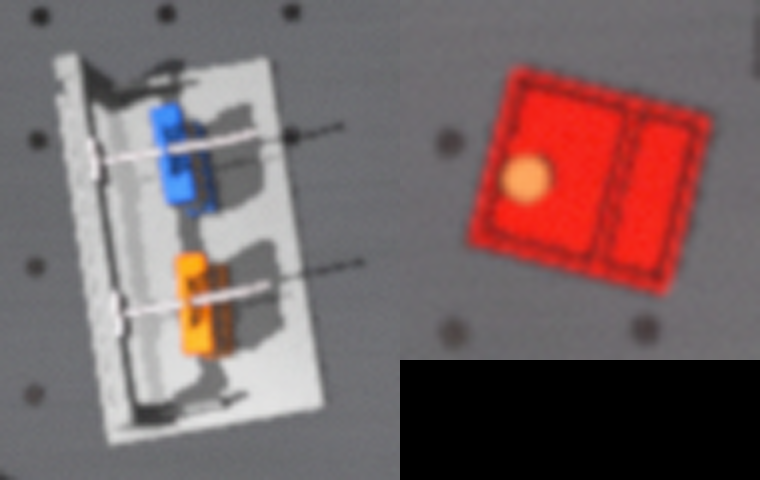

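```bash
python3 - <<'E'
from h import *
p=read_camera("top")
for n,u,z in[("Ljoint",(135,223),150),("Lend",(172,216.5),160),("Rj",(129.2,185.5),150),("Re",(169,178.2),160),("Otab",(155,221),155)]:
    print(n,np.round(onz(p,u,z)))
s=status.get_state();R=np.array(s["eef_rot"]);print(R.T@(np.array([490,140,390])-s["tool_pos"]))
E
```

```text
Ljoint [500. 244. 150.]
Lend [516. 139. 160.]
Rj [607. 262. 150.]
Re [625. 147. 160.]
Otab [505. 187. 155.]
[-385.4400337  -316.63205281   14.73041641]
```

>>> arm_command:
  rows:
    - [[0, 0, 0], -0.145]
    - [[0, 0, 0], -0.145]
    - [[0, 0, 0], -0.145]
    - [[0, 0, 0], -0.145]
    - [[0, 0, 0], 0]

```text
t: 1.7
tool_pos: [274.1, 589.4, 404.7]
eef_rot: [[-0.99, -0.144, -0.0], [-0.144, 0.99, 0.0], [0.0, 0.0, -1.0]]
contact_force: [0.4, 0.4, -0.1]
opening: 92.9
```

>>> arm_command:
  rows:
    - [[-0.9, -4.3, 0], 0]
    - [[-0.9, -4.3, 0], 0]
    - [[-0.9, -4.3, 0], 0]
    - [[-0.9, -4.3, 0], 0]
    - [[-0.9, -4.3, 0], 0]
    - [[-0.9, -4.3, 0], 0]
    - [[-0.9, -4.3, 0], 0]
    - [[-0.9, -4.3, 0], 0]
    - [[-0.9, -4.3, 0], 0]
    - [[-0.9, -4.3, 0], 0]
    - [[0, 0, 0], 0]
    - [[0, 0, 0], 0]

```text
t: 2.9
tool_pos: [425.4, 176.2, 405.0]
eef_rot: [[-0.99, -0.139, 0.0], [-0.139, 0.99, 0.001], [-0.001, 0.0, -1.0]]
contact_force: [0.6, 1.0, -0.1]
opening: 92.9
```

```bash
python3 - <<'E'
from h import *
s=status.get_state();print(s["t"],np.round(s["tool_pos"],1),np.round(s["eef_rot"],3).tolist(),np.round(s["joints"]))
p=read_camera("wrist");save(p,"w1.png");np.save("w1.npy",{"p":p,"s":s},allow_pickle=True)
cv2.imwrite("pics/w1b.png",cv2.resize(p["image"],(768,576),interpolation=cv2.INTER_CUBIC)[:,:,::-1])
E
```

```text
2.9 [425.4 176.2 405. ] [[-0.99, -0.139, 0.0], [-0.139, 0.99, 0.001], [-0.001, 0.0, -1.0]] [-20.  19.  -7. 111.   3.  50.  69.]
```

View pics/w1b.png

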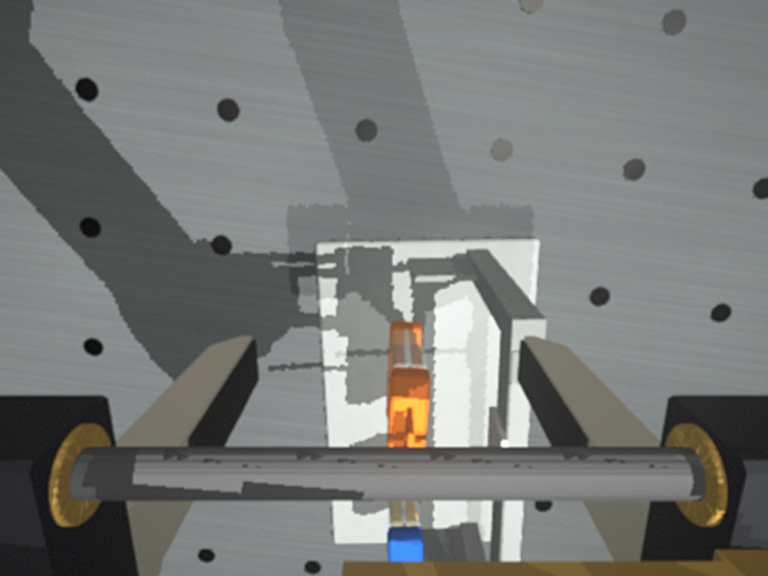

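>>> arm_command:
  rows:
    - [[-4, -2.6, 1.25], 0]
    - [[-4, -2.6, 1.25], 0]
    - [[0, 0, 0], 0]
    - [[0, 0, 0], 0]

```text
t: 3.35
tool_pos: [511.8, 138.6, 378.9]
eef_rot: [[-0.989, -0.145, -0.002], [-0.145, 0.989, 0.001], [0.002, 0.001, -1.0]]
contact_force: [-1.1, 0.6, -0.3]
opening: 92.9
```

```bash
python3 - <<'E'
from h import *
s=status.get_state();print(s["t"],np.round(s["tool_pos"],1),np.round(s["qvel"],2))
p=read_camera("wrist");np.save("wA.npy",{"p":p,"s":s},allow_pickle=True);save(p,"wA.png")
E
```

```text
3.35 [511.8 138.6 378.9] [-1.19 -2.07 -1.8   1.72 -0.28  0.09  0.25]
```

>>> arm_command:
  rows:
    - [[-3.8, 0, 0], 0]
    - [[-3.8, 0, 0], 0]
    - [[-3.8, 0, 0], 0]
    - [[0, 0, 0], 0]
    - [[0, 0, 0], 0]

```text
t: 3.9
tool_pos: [623.4, 155.8, 379.7]
eef_rot: [[-0.989, -0.148, -0.002], [-0.148, 0.989, 0.001], [0.001, 0.001, -1.0]]
contact_force: [-0.4, -0.8, -0.8]
opening: 92.9
```

```bash
python3 - <<'E'
from h import *
s=status.get_state();print(s["t"],np.round(s["tool_pos"],1),np.round(s["qvel"],2))
p=read_camera("wrist");np.save("wB.npy",{"p":p,"s":s},allow_pickle=True);save(p,"wB.png")
A=np.load("wA.npy",allow_pickle=True).item()["p"]["image"]
f=lambda im,r:cv2.resize(im[r:r+145,110:360],None,fx=3.2,fy=2,interpolation=cv2.INTER_CUBIC)
f=lambda im,r:cv2.resize(im[r:r+120,120:370],None,fx=3.2*.99,fy=2.475,interpolation=cv2.INTER_CUBIC)
cv2.imwrite("pics/AB.png",np.vstack([cv2.resize(A[130:250,120:370],(750,300),interpolation=cv2.INTER_CUBIC),cv2.resize(p["image"][0:120,120:370],(750,300),interpolation=cv2.INTER_CUBIC)])[:,:,::-1])
E
```

```text
3.9 [623.4 155.8 379.7] [ 0.28 -1.5  -0.03  2.31 -0.12  0.04  0.28]
```

View pics/AB.png

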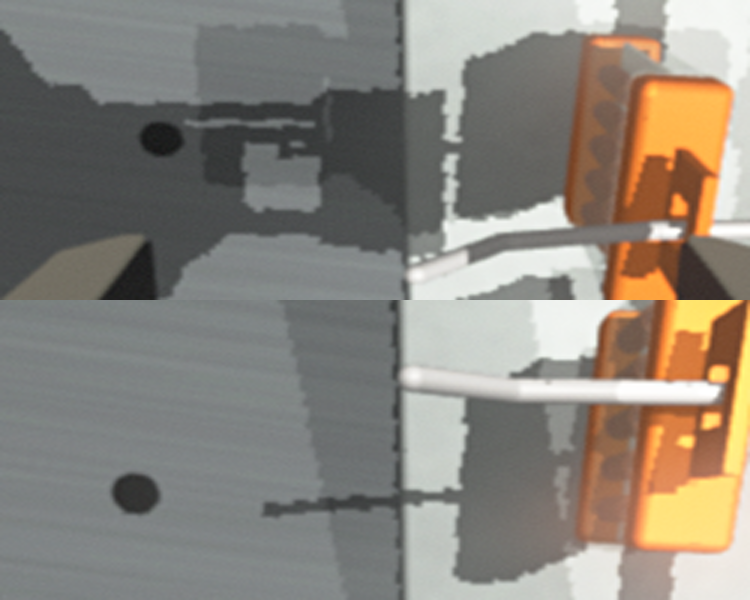

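```bash
cat > fit.py <<'E'
from h import *
from scipy.optimize import least_squares
D={k:np.load(f"w{k}.npy",allow_pickle=True).item() for k in"AB"}
px=lambda k,c:np.array([120+c[0]/3,(130+c[1]/2.5) if k=="A" else (c[1]-300)/2.5])
W={"A":[(412,276),(450,262),(500,242),(560,236),(620,231),(740,229)],"B":[(408,377),(460,385),(515,392),(560,392),(620,392),(700,393)]}
def wire(v):
    x,y,z,yaw,sl=v;h=np.array([np.sin(yaw),-np.cos(yaw),0]);up=np.array([0,0,1.]);P=np.array([x,y,z])
    d=lambda a:h*np.cos(a)+up*np.sin(a)
    B=P+36*d(sl);C=B+26*d(sl+np.radians(34));return np.array([P-40*h,P,B,C])
def seg(u,a,b):
    t=np.clip((u-a)@(b-a)/((b-a)@(b-a)),0,1);return u-a-t*(b-a)
def res(v):
    r=[];w=wire(v)
    for k in W:
        q=proj(D[k]["p"],w,D[k]["s"])
        for i,c in enumerate(W[k]):
            u=px(k,c)
            r+=list(u-q[3]) if i==0 else list(min((seg(u,q[j],q[j+1]) for j in range(3)),key=np.linalg.norm))
    r=np.array(r);return np.r_[r,(v[2]-150)/4]
if __name__=="__main__":
  for s0 in(-9,9):
    f=least_squares(res,[505,185,150,.15,np.radians(s0)],x_scale=[10,10,10,.1,.1],loss="soft_l1");v=f.x
    print(np.round(v[:3],1),np.degrees(v[3:]).round(2),"cost",f.cost,np.round(res(v),1).tolist(),"\n",wire(v).round(1).tolist())
  for k,pts in{"A":[(635,90),(612,270),(728,90),(714,210),(680,78)],"B":[(655,320),(634,535),(733,535),(685,550)]}.items():
    print(k,[onz(D[k]["p"],px(k,c),134,D[k]["s"])[:2].round(1).tolist() for c in pts])
E
python3 fit.py
```

```text
[511.2 191.9 149. ] [ 9.05 13.1 ] cost 0.6345937437729048 [-0.3, -0.0, 0.1, 0.3, -0.0, -0.2, -0.0, -0.4, -0.0, -0.3, 0.0, 0.5, 0.2, -0.3, -0.0, 0.1, -0.0, 0.5, -0.0, 0.2, 0.0, -0.2, -0.0, -0.2, -0.2] 
 [[504.9, 231.4, 149.0], [511.2, 191.9, 149.0], [516.7, 157.3, 157.2], [519.5, 139.8, 176.2]]
[511.2 191.9 149. ] [ 9.05 13.1 ] cost 0.634593743772931 [-0.3, -0.0, 0.1, 0.3, -0.0, -0.2, -0.0, -0.4, -0.0, -0.3, 0.0, 0.5, 0.2, -0.3, -0.0, 0.1, -0.0, 0.5, -0.0, 0.2, 0.0, -0.2, -0.0, -0.2, -0.2] 
 [[504.9, 231.4, 149.0], [511.2, 191.9, 149.0], [516.7, 157.3, 157.2], [519.5, 139.8, 176.2]]
A [[477.6, 184.5], [530.6, 189.9], [474.6, 205.3], [509.0, 210.0], [472.9, 193.9]]
B [[493.7, 185.9], [543.1, 192.0], [540.0, 212.9], [545.1, 203.6]]
```

>>> arm_command:
  rows:
    - [[3.35, 1.5, 0], 0]
    - [[3.35, 1.5, 0], 0]
    - [[3.35, 1.5, 0], 0]
    - [[3.35, 1.5, 0], 0]
    - [[0, 0, 0], 0.02]
    - [[0, 0, 0], 0]
    - [[0, 0, 0], 0]
    - [[0, 0, 0], 0]
  gripper: 0.1

```text
t: 4.75
tool_pos: [483.9, 193.1, 379.9]
eef_rot: [[-0.992, -0.124, 0.001], [-0.124, 0.992, -0.0], [-0.001, -0.0, -1.0]]
contact_force: [-0.6, 0.4, -0.0]
opening: 42.2
```

>>> arm_command:
  rows:
    - [[0.17, 0.26, 1.5], 0]
    - [[0, 0, 1.5], 0]
    - [[0, 0, 1.5], 0]
    - [[0, 0, 1.2], 0]
    - [[0, 0, 1.0], 0]
    - [[0, 0, 1.0], 0]
    - [[0, 0, 1.0], 0]
    - [[0, 0, 0], 0]
    - [[0, 0, 0], 0]
    - [[0, 0, 0], 0]

```text
t: 5.75
tool_pos: [481.5, 196.2, 293.2]
eef_rot: [[-0.992, -0.125, 0.001], [-0.125, 0.992, 0.0], [-0.001, 0.0, -1.0]]
contact_force: [0.9, -0.1, -0.5]
opening: 42.0
```

```bash
python3 - <<'E'
from h import *
s=status.get_state();print(s["t"],np.round(s["tool_pos"],1))
p=read_camera("wrist");np.save("wC.npy",{"p":p,"s":s},allow_pickle=True);save(p,"wC.png")
E
```

```text
5.75 [481.5 196.2 293.2]
```

View pics/wC.png

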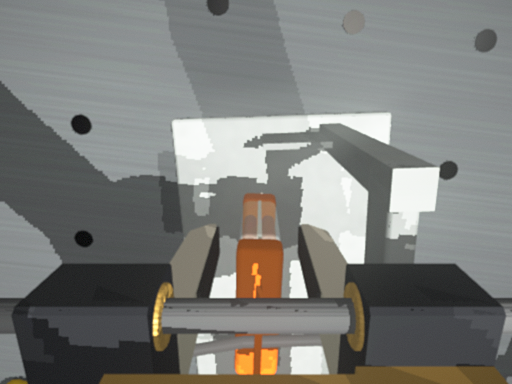

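>>> arm_command:
  rows:
    - [[0, 0, 0], 0]
    - [[0, 0, 0], 0]
    - [[0, 0, 0], 0]
    - [[0, 0, 0], 0]
    - [[0, 0, 0], 0]
    - [[0, 0, 0], 0]
    - [[0, 0, 0], 0]
    - [[0, 0, 0], 0]
  gripper: 1

```text
t: 6.6
tool_pos: [481.3, 196.0, 292.8]
eef_rot: [[-0.992, -0.125, 0.0], [-0.125, 0.992, -0.0], [-0.0, -0.0, -1.0]]
contact_force: [0.1, -0.1, -0.2]
opening: 21.6
```

>>> arm_command:
  rows:
    - [[0, 0, -0.1], 0]
    - [[0, 0, -0.1], 0]
    - [[0, 0, -0.15], 0]
    - [[0, 0, 0], 0]
    - [[0, 0, 0], 0]
    - [[0, 0, 0], 0]
    - [[0, 0, 0], 0]

```text
t: 7.3
tool_pos: [481.2, 196.0, 296.2]
eef_rot: [[-0.992, -0.125, -0.0], [-0.125, 0.992, -0.0], [0.0, -0.0, -1.0]]
contact_force: [-0.1, -0.1, -0.5]
opening: 21.8
```

```bash
python3 - <<'E'
from h import *
import time
for i in range(5):
    s=status.get_state();print(s["t"],np.round(s["tool_pos"],2),np.round(s["contact_force"],2),np.round(s["wrist_torque"],3));read_camera("top")
# mid path
for sl in(12,12.6,13):
    a=np.radians(sl);b=a+np.radians(34);s1=7;s2=s1+36*np.cos(a);s3=s2+26*np.cos(b)
    S=np.linspace(-20,80,20001);c=np.interp(S,[-20,s1,s2,s3],[0,0,36*np.sin(a),36*np.sin(a)+26*np.sin(b)])
    m=S<=s3; # thicken as disc sweep radius 2.5
    q=np.arange(0,s3+4,.05);top=[];bot=[]
    for x in q:
        w=(abs(S-x)<2.5)&m;h=np.sqrt(6.25-(S[w]-x)**2)
        top.append((c[w]+h).max() if w.any() else -99);bot.append((c[w]-h).min() if w.any() else 99)
    top=np.array(top);bot=np.array(bot);out=[]
    for x in[0,5,10,20,30,36,38,40,41,42,43,44,45,46,48,50,54,58,60,62,63]:
        w=abs(q-x)<=1.5
        hi=bot[w].min()+6;lo=top[w].max()-6;out.append((x,round(lo,1),round(hi,1)))
    print(sl,round(s3,1),out)
E
```

```text
7.3 [481.22 196.03 296.19] [-0.14 -0.13 -0.46] [0.045 0.046 0.005]
7.35 [481.23 196.03 296.19] [ 0.34  0.65 -1.05] [ 0.05   0.07  -0.021]
7.4 [481.24 196.02 296.21] [ 1.11 -0.64 -0.45] [ 0.061  0.05  -0.05 ]
7.45 [481.24 196.04 296.21] [-0.65  0.86 -1.4 ] [-0.002  0.051 -0.019]
7.5 [481.24 196.   296.23] [-0.08  0.18 -1.93] [ 0.024  0.03  -0.012]
12 60.3 [(0, np.float64(-3.5), np.float64(3.5)), (5, np.float64(-3.5), np.float64(3.5)), (10, np.float64(-2.5), np.float64(3.8)), (20, np.float64(-0.4), np.float64(5.9)), (30, np.float64(1.8), np.float64(8.0)), (36, np.float64(3.0), np.float64(9.3)), (38, np.float64(3.5), np.float64(9.7)), (40, np.float64(4.3), np.float64(10.1)), (41, np.float64(5.4), np.float64(10.4)), (42, np.float64(6.4), np.float64(10.6)), (43, np.float64(7.5), np.float64(10.8)), (44, np.float64(8.5), np.float64(11.0)), (45, np.float64(9.5), np.float64(11.3)), (46, np.float64(10.6), np.float64(12.3)), (48, np.float64(12.6), np.float64(14.3)), (50, np.float64(14.7), np.float64(16.4)), (54, np.float64(18.8), np.float64(20.5)), (58, np.float64(22.6), np.float64(24.7)), (60,
[... 1173 characters left out ...]
, np.float64(2.2), np.float64(8.4)), (36, np.float64(3.6), np.float64(9.8)), (38, np.float64(4.1), np.float64(10.2)), (40, np.float64(5.1), np.float64(10.7)), (41, np.float64(6.2), np.float64(10.9)), (42, np.float64(7.3), np.float64(11.2)), (43, np.float64(8.4), np.float64(11.4)), (44, np.float64(9.4), np.float64(11.6)), (45, np.float64(10.5), np.float64(12.0)), (46, np.float64(11.6), np.float64(13.0)), (48, np.float64(13.7), np.float64(15.2)), (50, np.float64(15.9), np.float64(17.3)), (54, np.float64(20.2), np.float64(21.6)), (58, np.float64(23.6), np.float64(25.9)), (60, np.float64(23.6), np.float64(28.0)), (62, np.float64(23.5), np.float64(30.2)), (63, np.float64(22.9), np.float64(31.3))]
```

>>> arm_command:
  rows:
    - [[-0.01, -0.35, 0], 0]
    - [[-0.01, -0.35, 0], 0]
    - [[-0.02, -0.6, -0.13], 0]
    - [[-0.02, -0.6, -0.13], 0]
    - [[-0.02, -0.6, -0.14], 0]
    - [[-0.02, -0.6, -0.14], 0]
    - [[-0.015, -0.5, -0.12], 0]
    - [[0, 0, 0], 0]
    - [[0, 0, 0], 0]
    - [[0, 0, 0], 0]

```text
t: 8.55
tool_pos: [486.8, 160.8, 302.8]
eef_rot: [[-0.992, -0.126, -0.0], [-0.126, 0.992, 0.0], [0.0, 0.0, -1.0]]
contact_force: [-0.3, 0.5, -1.8]
opening: 21.5
```

```bash
cat > rd.py <<'E'
from h import *
F=[];T=[];P=[]
for i in range(6):
    s=status.get_state();F.append(s["contact_force"]);T.append(s["wrist_torque"]);P.append(s["tool_pos"]);read_camera("side")
p=np.mean(P,0);d=p-[481.2,196,296.3];h=np.array([.157,-.9875,0])
print(s["t"],"F",np.mean(F,0).round(2),"T",np.mean(T,0).round(3),"pos",p.round(1),"s",(d@h).round(2),"z",d[2].round(2),"lat",(d@[.9875,.157,0]).round(2),"open",s["opening"])
E
python3 rd.py
```

```text
8.8 F [-0.47 -0.17 -1.25] T [ 0.038  0.034 -0.02 ] pos [486.8 160.8 302.8] s 35.66 z 6.49 lat 0.01 open 21.590107333218942
```

>>> arm_command:
  rows:
    - [[-0.01, -0.2, -0.05], 0]
    - [[-0.01, -0.2, -0.05], 0]
    - [[0, 0, 0], 0]
    - [[0, 0, 0], 0]

```text
t: 9.25
tool_pos: [487.6, 156.4, 303.9]
eef_rot: [[-0.992, -0.125, 0.0], [-0.125, 0.992, -0.0], [-0.0, -0.0, -1.0]]
contact_force: [-0.4, 0.7, -1.5]
opening: 21.3
```

```bash
python3 rd.py
```

```text
9.5 F [-0.1   0.47 -1.06] T [0.036 0.044 0.004] pos [487.6 156.5 303.9] s 40.01 z 7.56 lat 0.11 open 21.906565609373704
```

>>> arm_command:
  rows:
    - [[0, -0.07, 0], 0]
    - [[0, -0.08, 0], 0]
    - [[0, 0, 0], 0]
    - [[0, 0, 0], 0]

```text
t: 9.95
tool_pos: [487.8, 155.0, 303.8]
eef_rot: [[-0.992, -0.125, -0.0], [-0.125, 0.992, -0.0], [0.0, -0.0, -1.0]]
contact_force: [-0.8, -0.4, -0.7]
opening: 21.8
```

```bash
python3 rd.py
```

```text
10.2 F [ 0.17  0.04 -0.68] T [ 0.027  0.044 -0.011] pos [487.8 155.  303.8] s 41.49 z 7.55 lat 0.07 open 21.843800550958676
```

>>> arm_command:
  rows:
    - [[0, -0.05, 0], 0]
    - [[0, 0, 0], 0]
    - [[0, 0, 0], 0]

```text
t: 10.55
tool_pos: [487.8, 154.5, 303.9]
eef_rot: [[-0.992, -0.125, -0.0], [-0.125, 0.992, -0.0], [0.0, -0.0, -1.0]]
contact_force: [0.2, 0.4, -0.4]
opening: 21.9
```

```bash
python3 rd.py
```

```text
10.8 F [ 0.24  0.22 -1.21] T [0.03  0.055 0.008] pos [487.8 154.5 303.9] s 42.0 z 7.55 lat 0.05 open 21.91818180470143
```

>>> arm_command:
  rows:
    - [[0, -0.05, 0], 0]
    - [[0, 0, 0], 0]
    - [[0, 0, 0], 0]

```text
t: 11.15
tool_pos: [487.9, 154.0, 303.8]
eef_rot: [[-0.992, -0.125, -0.0], [-0.125, 0.992, -0.0], [0.0, -0.0, -1.0]]
contact_force: [0.6, -0.5, -0.7]
opening: 21.6
```

```bash
python3 rd.py
```

```text
11.4 F [ 0.42  0.14 -0.91] T [0.057 0.07  0.001] pos [487.9 154.  303.9] s 42.49 z 7.55 lat 0.03 open 21.91029857117525
```

>>> arm_command:
  rows:
    - [[0, -0.05, 0], 0]
    - [[0, 0, 0], 0]
    - [[0, 0, 0], 0]

```text
t: 11.75
tool_pos: [488.0, 153.5, 303.8]
eef_rot: [[-0.992, -0.125, -0.0], [-0.125, 0.992, -0.0], [0.0, -0.0, -1.0]]
contact_force: [-0.6, 0.6, -1.5]
opening: 21.9
```

```bash
python3 rd.py
```

```text
12.0 F [-0.53 -0.21 -1.52] T [ 0.046  0.039 -0.015] pos [488.  153.5 303.8] s 43.0 z 7.54 lat 0.01 open 21.892874312822656
```

>>> arm_command:
  rows:
    - [[0, -0.05, 0], 0]
    - [[0, 0, 0], 0]
    - [[0, 0, 0], 0]

```text
t: 12.35
tool_pos: [488.0, 153.0, 303.9]
eef_rot: [[-0.992, -0.125, -0.0], [-0.125, 0.992, -0.0], [0.0, -0.0, -1.0]]
contact_force: [0.3, 0.4, -1.5]
opening: 22.0
```

```bash
python3 rd.py
```

```text
12.6 F [-0.13 -0.12 -1.08] T [0.066 0.053 0.012] pos [488.  153.  303.9] s 43.49 z 7.55 lat -0.0 open 21.855585465188284
```

>>> arm_command:
  rows:
    - [[0, -0.05, 0], 0]
    - [[0, 0, 0], 0]
    - [[0, 0, 0], 0]

```text
t: 12.95
tool_pos: [488.1, 152.6, 303.9]
eef_rot: [[-0.992, -0.125, 0.0], [-0.125, 0.992, 0.0], [-0.0, 0.0, -1.0]]
contact_force: [-0.2, 0.3, -0.4]
opening: 21.6
```

```bash
python3 rd.py
```

```text
13.2 F [ 0.04  0.3  -0.89] T [0.109 0.026 0.02 ] pos [488.1 152.6 303.9] s 43.92 z 7.57 lat -0.01 open 21.838870968115835
```

>>> arm_command:
  rows:
    - [[0, -0.05, 0], 0]
    - [[0, 0, 0], 0]
    - [[0, 0, 0], 0]

```text
t: 13.55
tool_pos: [488.2, 152.2, 303.9]
eef_rot: [[-0.992, -0.125, 0.0], [-0.125, 0.992, 0.0], [-0.0, 0.0, -1.0]]
contact_force: [0.4, 1.4, -0.5]
opening: 22.1
```

```bash
python3 rd.py
```

```text
13.8 F [ 0.06  1.27 -0.88] T [0.248 0.068 0.034] pos [488.2 152.2 303.9] s 44.35 z 7.59 lat -0.0 open 21.767664789322104
```

>>> arm_command:
  rows:
    - [[0, 0, -0.13], 0]
    - [[-0.003, -0.1, -0.105], 0]
    - [[-0.003, -0.1, -0.105], 0]
    - [[-0.003, -0.1, -0.105], 0]
    - [[0, 0, 0], 0]
    - [[0, 0, 0], 0]

```text
t: 14.45
tool_pos: [488.6, 148.9, 308.3]
eef_rot: [[-0.992, -0.125, -0.0], [-0.125, 0.992, -0.0], [0.0, -0.0, -1.0]]
contact_force: [-0.9, 0.2, -0.5]
opening: 21.8
```

```bash
python3 rd.py
```

```text
14.7 F [-0.22 -0.07 -0.99] T [ 0.021  0.029 -0.014] pos [488.6 149.  308.3] s 47.55 z 11.96 lat -0.07 open 21.562285787157602
```

>>> arm_command:
  rows:
    - [[-0.003, -0.1, -0.115], 0]
    - [[-0.003, -0.1, -0.105], 0]
    - [[-0.003, -0.1, -0.105], 0]
    - [[-0.003, -0.1, -0.105], 0]
    - [[0, 0, 0], 0]
    - [[0, 0, 0], 0]

```text
t: 15.35
tool_pos: [489.3, 145.1, 312.6]
eef_rot: [[-0.992, -0.125, 0.0], [-0.125, 0.992, 0.0], [-0.0, 0.0, -1.0]]
contact_force: [-0.0, -0.5, -2.2]
opening: 21.6
```

```bash
python3 rd.py
```

```text
15.6 F [ 0.14  0.03 -1.47] T [0.045 0.025 0.002] pos [489.2 145.2 312.6] s 51.47 z 16.28 lat -0.07 open 21.795324664883683
```

Free of contact; on the expected line. Continue.

>>> arm_command:
  rows:
    - [[-0.003, -0.1, -0.105], 0]
    - [[-0.003, -0.1, -0.105], 0]
    - [[-0.003, -0.1, -0.105], 0]
    - [[-0.003, -0.1, -0.105], 0]
    - [[0, 0, 0], 0]
    - [[0, 0, 0], 0]

```text
t: 16.25
tool_pos: [490.1, 140.4, 317.1]
eef_rot: [[-0.992, -0.124, 0.001], [-0.124, 0.992, -0.001], [-0.0, -0.001, -1.0]]
contact_force: [0.5, -1.7, -1.6]
opening: 22.0
```

```bash
python3 rd.py
```

```text
16.5 F [ 0.22 -1.86 -1.95] T [-0.405  0.002 -0.07 ] pos [490.1 140.6 317. ] s 56.12 z 20.71 lat 0.04 open 21.865328960930242
```

>>> arm_command:
  rows:
    - [[-0.003, -0.1, -0.105], 0]
    - [[-0.003, -0.1, -0.105], 0]
    - [[-0.003, -0.1, -0.105], 0]
    - [[-0.003, -0.1, -0.105], 0]
    - [[0, 0, 0], 0]
    - [[0, 0, 0], 0]

```text
t: 17.15
tool_pos: [490.4, 136.8, 321.1]
eef_rot: [[-0.992, -0.124, -0.0], [-0.124, 0.992, -0.001], [0.0, -0.001, -1.0]]
contact_force: [-0.8, -1.9, -2.8]
opening: 21.9
```

```bash
python3 rd.py
```

```text
17.4 F [-1.15 -3.   -2.39] T [-0.628  0.205 -0.08 ] pos [490.4 136.8 321.1] s 59.89 z 24.8 lat -0.17 open 21.86309744436368
```

>>> arm_command:
  rows:
    - [[0, -0.08, 0], 0]
    - [[0, 0, 0.04], 0]
    - [[0, 0, 0], 0]
    - [[0, 0, 0], 0]

```text
t: 17.85
tool_pos: [490.8, 136.8, 320.7]
eef_rot: [[-0.992, -0.125, 0.001], [-0.125, 0.992, 0.001], [-0.001, 0.001, -1.0]]
contact_force: [-0.2, -1.6, -2.0]
opening: 21.9
```

```bash
python3 rd.py
```

```text
18.1 F [ 0.23 -1.41 -2.23] T [-0.31   0.049 -0.041] pos [490.8 136.7 320.7] s 60.04 z 24.41 lat 0.13 open 21.654355953107157
```

>>> arm_command:
  rows:
    - [[0, -0.08, 0], 0]
    - [[0, -0.03, 0.02], 0]
    - [[0, 0, 0], 0]
    - [[0, 0, 0], 0]

```text
t: 18.55
tool_pos: [490.8, 135.7, 320.6]
eef_rot: [[-0.992, -0.125, 0.0], [-0.125, 0.992, 0.001], [-0.001, 0.001, -1.0]]
contact_force: [0.4, 0.9, -1.4]
opening: 21.8
```

```bash
python3 rd.py
```

```text
18.8 F [ 0.2   0.25 -1.21] T [0.037 0.038 0.03 ] pos [490.8 135.6 320.5] s 61.19 z 24.22 lat -0.06 open 22.07592504211415
```

>>> arm_command:
  rows:
    - [[0, -0.1, -0.08], 0]
    - [[0, -0.1, -0.09], 0]
    - [[0, -0.1, -0.1], 0]
    - [[0, 0, 0], 0]
    - [[0, 0, 0], 0]

```text
t: 19.35
tool_pos: [491.1, 132.3, 323.1]
eef_rot: [[-0.992, -0.125, 0.0], [-0.125, 0.992, 0.0], [-0.0, 0.0, -1.0]]
contact_force: [0.7, 0.2, -0.6]
opening: 21.7
```

```bash
python3 rd.py
```

```text
19.6 F [ 0.36 -0.03 -1.33] T [0.037 0.041 0.007] pos [491.1 132.4 323.1] s 64.38 z 26.8 lat -0.23 open 21.725910252248102
```

>>> arm_command:
  rows:
    - [[0, -0.1, -0.09], 0]
    - [[0, -0.1, -0.09], 0]
    - [[0, -0.15, -0.1], 0]
    - [[0, -0.15, -0.1], 0]
    - [[0, -0.2, -0.1], 0]
    - [[0, 0, 0], 0]
    - [[0, 0, 0], 0]

```text
t: 20.35
tool_pos: [492.0, 125.3, 327.9]
eef_rot: [[-0.992, -0.125, -0.0], [-0.125, 0.992, -0.0], [0.0, -0.0, -1.0]]
contact_force: [0.0, -0.8, -0.4]
opening: 21.9
```

```bash
python3 rd.py
```

```text
20.6 F [ 0.04  0.15 -1.23] T [ 0.069  0.025 -0.002] pos [491.9 125.5 327.9] s 71.35 z 31.58 lat -0.47 open 21.93455980591446
```

>>> arm_command:
  rows:
    - [[0, -0.4, 0], 0]
    - [[0, -0.8, -0.2], 0]
    - [[0, -1.5, -0.5], 0]
    - [[0, -1.5, -0.5], 0]
    - [[0, 0, 0], 0]

```text
t: 21.15
tool_pos: [497.8, 80.7, 340.5]
eef_rot: [[-0.993, -0.12, 0.001], [-0.12, 0.993, -0.002], [-0.001, -0.002, -1.0]]
contact_force: [0.2, -0.1, -1.2]
opening: 21.8
```

```bash
python3 rd.py; python3 - <<'E'
from h import *
p=read_camera("top")
# caddy outer rim corners from red color
im=p["image"].astype(int);m=((im[...,0]>110)&(im[...,1]<70)&(im[...,2]<70)).astype(np.uint8);m[:,:265]=0;m[:185]=0;m[250:]=0;m[:,330:]=0
c=cv2.boxPoints(cv2.minAreaRect(cv2.findNonZero(m)));X=np.array([onz(p,u,45) for u in c]);print(X.round().tolist(),X.mean(0).round(),[np.linalg.norm(X[0]-X[1]),np.linalg.norm(X[1]-X[2])])
E
```

```text
21.4 F [-0.06  0.15 -1.21] T [ 0.055  0.048 -0.004] pos [497.3  83.3 340. ] s 113.85 z 43.68 lat -1.85 open 22.239662408735306
[[492.0, -157.0, 45.0], [583.0, -183.0, 45.0], [554.0, -285.0, 45.0], [463.0, -259.0, 45.0]] [ 523. -221.   45.] [np.float64(95.00074910990091), np.float64(106.63260858257591)]
```

>>> arm_command:
  rows:
    - [[0, 0, -1], 0.13]
    - [[0, 0, -1], 0.135]
    - [[0, 0, -1], 0.13]
    - [[0, 0, 0], 0]
    - [[0, 0, 0], 0]

```text
t: 22.0
tool_pos: [497.0, 84.2, 369.7]
eef_rot: [[-0.965, 0.263, -0.0], [0.263, 0.965, -0.0], [0.0, -0.0, -1.0]]
contact_force: [-0.0, -0.5, -1.8]
opening: 21.7
```

>>> arm_command:
  rows:
    - [[-0.7, -1.15, 0], 0]
    - [[-1.4, -2.3, 0], 0]
    - [[-2.1, -3.45, 0], 0]
    - [[-2.26, -3.7, 0], 0]
    - [[-2.26, -3.7, 0], 0]
    - [[-2.26, -3.7, 0], 0]
    - [[-2.26, -3.7, 0], 0]
    - [[-2.1, -3.45, 0], 0]
    - [[-1.4, -2.3, 0], 0]
    - [[-0.7, -1.15, 0], 0]
    - [[0, 0, 0], 0]
    - [[0, 0, 0], 0]

```text
t: 23.2
tool_pos: [589.0, -237.1, 369.3]
eef_rot: [[-0.964, 0.265, -0.001], [0.265, 0.964, 0.002], [0.002, 0.002, -1.0]]
contact_force: [-0.3, 0.9, -1.6]
opening: 21.7
```

```bash
python3 - <<'E'
from h import *
s=status.get_state();print(s["t"],np.round(s["tool_pos"],1),np.round(s["eef_rot"],3).tolist(),s["opening"],np.round(s["contact_force"],1))
p=read_camera("wrist");np.save("wD.npy",{"p":p,"s":s},allow_pickle=True);save(p,"wD.png")
E
```

```text
23.2 [ 589.  -237.1  369.3] [[-0.964, 0.265, -0.001], [0.265, 0.964, 0.002], [0.002, 0.002, -1.0]] 21.7380844328297 [-0.3  0.9 -1.6]
```

View pics/wD.png

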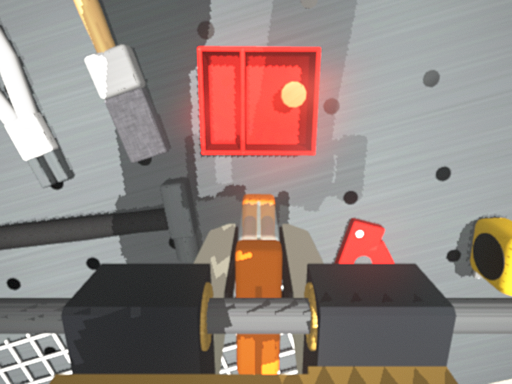

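```bash
python3 - <<'E'
from h import *
d=np.load("wD.npy",allow_pickle=True).item();p,s=d["p"],d["s"]
C=np.array([onz(p,u,45,s)[:2] for u in[(198,46.5),(321,46.5),(316.5,156),(200.5,156)]]);print(C.round(1).tolist(),C.mean(0).round(1),[np.linalg.norm(C[i]-C[(i+1)%4]).round(1) for i in range(4)])
B=np.array([onz(p,u,45,s)[:2] for u in[(203,51),(241,51),(241.5,152),(205.5,152)]]);print("bay",B.mean(0).round(1),[np.linalg.norm(B[i]-B[(i+1)%4]).round(1) for i in range(4)])
x=C[1]-C[0]+C[2]-C[3];x/=np.linalg.norm(x);y=C[0]-C[3]+C[1]-C[2];print("x",x.round(3),"y",y/np.linalg.norm(y),"bay from c",C.mean(0)-32*x)
R=np.array(s["eef_rot"]);
for z in(208,210.5):
  q=onz(p,(259,239),z,s);print("near top edge in tool",R.T@(q-s["tool_pos"]))
q=onz(p,(259,196),122,s);print("near bottom edge",R.T@(q-s["tool_pos"]))
bay=C.mean(0)-32*x
a=np.arctan2(-x[0],x[1]);cur=np.arctan2(-R[0,1],R[1,1]);print("turn tool z",cur-a)
for off in(27.5,):
  tx=np.array([-x[1],x[0]]);T=bay+off*tx;print("TCP",T,"move in tool now",R.T@(np.r_[T,0]-np.r_[s["tool_pos"][:2],0]))
E
```

```text
[[468.7, -254.8], [496.0, -156.0], [585.5, -180.0], [557.3, -281.7]] [ 526.9 -218.1] [np.float64(102.5), np.float64(92.7), np.float64(105.5), np.float64(92.6)]
bay [ 518.4 -248.5] [np.float64(31.7), np.float64(85.4), np.float64(32.6), np.float64(85.4)]
x [0.266 0.964] y [-0.96157502  0.2745423 ] bay from c [ 518.35945865 -248.94677582]
near top edge in tool [ 12.37858107   0.60838853 161.33284969]
near top edge in tool [ 13.55640144   0.60023607 158.83503337]
near bottom edge [  4.84185964   0.90941614 247.31959833]
turn tool z 0.0014111858171493297
TCP [ 491.85218552 -241.62458547] move in tool now [ 92.43808978 -30.11483185   0.11611264]
```

```bash
python3 - <<'E'
from fit import *
for k,top,bot,t in(("A",(680,78),(620,37),293),):
    a=onz(D[k]["p"],px(k,top),134,D[k]["s"]);b=onz(D[k]["p"],px(k,bot),46,D[k]["s"]);print(a,b)
d=np.load("wC.npy",allow_pickle=True).item();p,s=d["p"],d["s"];R=np.array(s["eef_rot"])
for u,z in(((260,238),134),((260,194.5),46)):
    q=onz(p,u,z,s);print(q,R.T@(q-s["tool_pos"]))
o=np.vstack([d["p"]["image"][180:260,200:320],np.load("wD.npy",allow_pickle=True).item()["p"]["image"][180:260,200:320]])
cv2.imwrite("pics/cd.png",cv2.resize(o,None,fx=4,fy=3.7,interpolation=cv2.INTER_CUBIC)[:,:,::-1])
E
```

```text
[472.895548   193.86516525 134.        ] [475.68021778 198.20576448  46.        ]
[467.88411376 195.60658701 134.        ] [ 13.7070155    1.08668959 159.21094686]
[475.77090553 197.17270167  46.        ] [  5.779952     1.62694488 247.21960546]
```

View pics/cd.png

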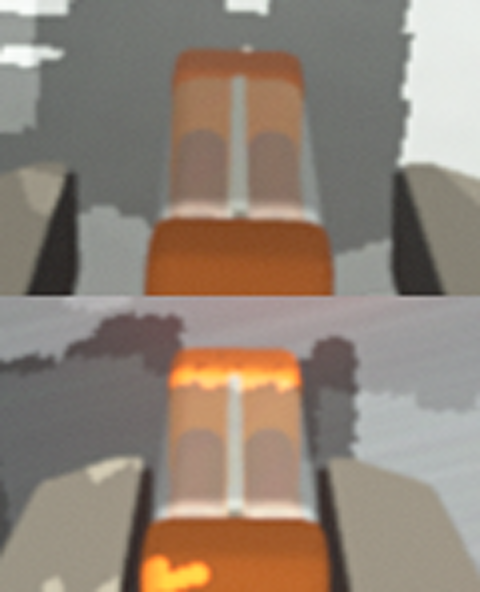

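>>> arm_command:
  rows:
    - [[1.35, -0.5, 0], 0]
    - [[2.5, -0.8, 0], 0]
    - [[2.5, -0.8, 0], 0]
    - [[2.0, -0.6, 0], 0]
    - [[1.0, -0.3, 0], 0]
    - [[0, 0, 0], 0]
    - [[0, 0, 0], 0]
    - [[0, 0, 0], 0]

```text
t: 24.05
tool_pos: [492.2, -241.7, 370.0]
eef_rot: [[-0.964, 0.265, 0.001], [0.265, 0.964, 0.0], [-0.001, 0.0, -1.0]]
contact_force: [-0.0, -0.4, -0.4]
opening: 22.1
```

>>> arm_command:
  rows:
    - [[0, 0, 0.8], 0]
    - [[0, 0, 1.4], 0]
    - [[0, 0, 1.4], 0]
    - [[0, 0, 1.4], 0]
    - [[0, 0, 1.2], 0]
    - [[0, 0, 0.5], 0]
    - [[0, 0, 0], 0]
    - [[0, 0, 0], 0]
    - [[0, 0, 0], 0]

```text
t: 24.95
tool_pos: [491.3, -242.5, 303.6]
eef_rot: [[-0.964, 0.266, 0.001], [0.266, 0.964, -0.001], [-0.001, -0.0, -1.0]]
contact_force: [0.1, -0.5, -0.9]
opening: 21.6
```

```bash
python3 rd.py;  python3 - <<'E'
from h import *
s=status.get_state();print(s["eef_rot"])
a=read_camera("top");b=read_camera("side")
f=lambda im,u,v:cv2.resize(im[v:v+70,u:u+70],(400,400),interpolation=cv2.INTER_CUBIC)
cv2.imwrite("pics/pl.png",np.hstack([f(a["image"],260,180),f(b["image"],240,210)])[:,:,::-1])
E
```

```text
25.2 F [-0.17 -0.46 -1.05] T [ 0.005  0.01  -0.002] pos [ 491.1 -242.5  303.5] s 434.55 z 7.17 lat -59.04 open 22.092722925902788
[[-9.63842973e-01  2.66470494e-01  4.46085421e-04]
 [ 2.66470393e-01  9.63843066e-01 -2.71590330e-04]
 [-5.02327149e-04 -1.42901874e-04 -9.99999864e-01]]
```

View pics/pl.png

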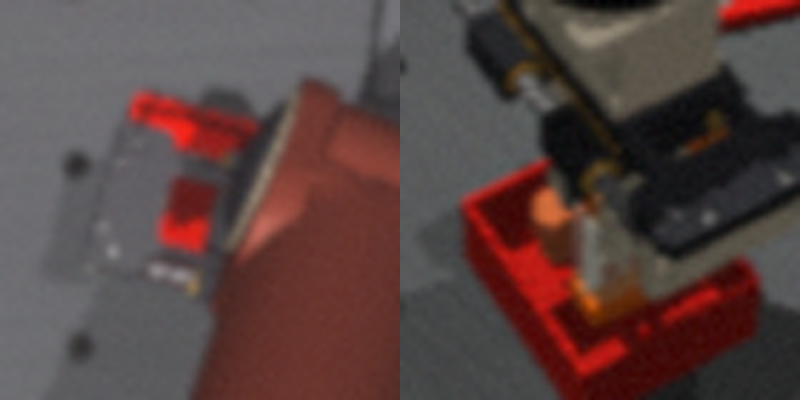

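>>> arm_command:
  rows:
    - [[0, 0.12, 0.2], 0]
    - [[0, 0, 0.3], 0]
    - [[0, 0, 0.4], 0]
    - [[0, 0, 0.4], 0]
    - [[0, 0, 0.4], 0]
    - [[0, 0, 0.3], 0]
    - [[0, 0, 0], 0]
    - [[0, 0, 0], 0]

```text
t: 26.15
tool_pos: [491.3, -241.3, 282.8]
eef_rot: [[-0.964, 0.267, -0.0], [0.267, 0.964, -0.0], [0.0, -0.0, -1.0]]
contact_force: [0.1, 0.8, -0.5]
opening: 22.0
```

```bash
python3 rd.py
```

```text
26.4 F [ 0.05 -0.24 -1.13] T [0.017 0.035 0.008] pos [ 491.4 -241.3  283. ] s 433.4 z -13.28 lat -58.62 open 21.931988591675044
```

>>> arm_command:
  rows:
    - [[0, 0, 0.4], 0]
    - [[0, 0, 0.4], 0]
    - [[0, 0, 0.4], 0]
    - [[0, 0, 0.4], 0]
    - [[0, 0, 0.4], 0]
    - [[0, 0, 0.4], 0]
    - [[0, 0, 0.2], 0]
    - [[0, 0, 0], 0]
    - [[0, 0, 0], 0]

```text
t: 27.35
tool_pos: [491.3, -241.3, 256.9]
eef_rot: [[-0.964, 0.267, 0.0], [0.267, 0.964, -0.0], [-0.0, -0.0, -1.0]]
contact_force: [1.0, 0.1, -0.4]
opening: 21.7
```

```bash
python3 rd.py
```

```text
27.6 F [ 0.14  0.08 -0.84] T [-0.006  0.02  -0.008] pos [ 491.4 -241.3  257.1] s 433.39 z -39.23 lat -58.61 open 21.620493812805233
```

>>> arm_command:
  rows:
    - [[0, 0, 0.1], 0]
    - [[0, 0, 0.1], 0]
    - [[0, 0, 0.1], 0]
    - [[0, 0, 0], 0]
    - [[0, 0, 0], 0]

```text
t: 28.15
tool_pos: [491.3, -241.2, 253.8]
eef_rot: [[-0.964, 0.267, -0.0], [0.267, 0.964, 0.0], [0.0, -0.0, -1.0]]
contact_force: [-0.2, -0.5, -1.7]
opening: 21.9
```

```bash
python3 rd.py
```

```text
28.4 F [ 0.02 -0.12 -1.17] T [0.036 0.01  0.008] pos [ 491.3 -241.2  253.9] s 433.36 z -42.39 lat -58.68 open 21.943404567124492
```

Underside ~7 mm, still free. Touch down in small steps.

>>> arm_command:
  rows:
    - [[0, 0, 0.1], 0]
    - [[0, 0, 0.1], 0]
    - [[0, 0, 0.05], 0]
    - [[0, 0, 0], 0]
    - [[0, 0, 0], 0]

```text
t: 28.95
tool_pos: [491.3, -241.3, 251.4]
eef_rot: [[-0.964, 0.267, -0.0], [0.267, 0.964, -0.0], [0.0, -0.0, -1.0]]
contact_force: [0.1, 0.8, -2.1]
opening: 21.8
```

```bash
python3 rd.py
```

```text
29.2 F [ 0.06  0.23 -1.19] T [ 0.035  0.034 -0.004] pos [ 491.3 -241.2  251.4] s 433.36 z -44.88 lat -58.68 open 21.870444242924698
```

>>> arm_command:
  rows:
    - [[0, 0, 0.05], 0]
    - [[0, 0, 0.05], 0]
    - [[0, 0, 0], 0]
    - [[0, 0, 0], 0]

```text
t: 29.65
tool_pos: [491.3, -241.3, 250.7]
eef_rot: [[-0.964, 0.267, 0.0], [0.267, 0.964, -0.0], [-0.0, -0.0, -1.0]]
contact_force: [-0.1, 0.8, 3.2]
opening: 21.7
```

```bash
python3 rd.py
```

```text
29.9 F [-0.44  0.33  3.27] T [ 0.158  0.243 -0.013] pos [ 491.3 -241.3  250.7] s 433.37 z -45.62 lat -58.7 open 21.73330407744799
```

>>> arm_command:
  rows:
    - [[0, 0, 0], 0]
    - [[0, 0, 0], 0]
    - [[0, 0, 0], 0]
    - [[0, 0, 0], 0]
    - [[0, 0, 0], 0]
    - [[0, 0, 0], 0]
  gripper: 0.1

```text
t: 30.55
tool_pos: [491.3, -241.2, 250.3]
eef_rot: [[-0.964, 0.266, -0.0], [0.266, 0.964, -0.0], [0.0, -0.0, -1.0]]
contact_force: [0.2, -0.5, 0.3]
opening: 41.8
```

>>> arm_command:
  rows:
    - [[0, 0, -0.5], 0]
    - [[0, 0, -1], 0]
    - [[0, 0, -1.5], 0]
    - [[0, 0, -2], 0]
    - [[0, 0, -2.5], 0]
    - [[0, 0, -2.5], 0]
    - [[0, 0, -2], 0]
    - [[0, 0, 0], 0]

```text
t: 31.35
tool_pos: [491.9, -241.6, 374.1]
eef_rot: [[-0.964, 0.267, 0.007], [0.267, 0.964, -0.003], [-0.008, -0.001, -1.0]]
contact_force: [0.2, 0.2, 0.0]
opening: 41.5
```

>>> arm_command:
  rows:
    - [[-2, 1, 0], 0]
    - [[-2.5, 1, 0], 0]
    - [[-2.5, 1, 0], 0]
    - [[-2, 0, 0], 0]
    - [[0, 0, 0], 0]
    - [[0, 0, 0], 0]

```text
t: 31.95
tool_pos: [585.4, -236.3, 369.4]
eef_rot: [[-0.964, 0.267, -0.003], [0.267, 0.964, 0.001], [0.003, -0.0, -1.0]]
contact_force: [-0.9, -0.3, 0.3]
opening: 42.1
```

```bash
python3 - <<'E'
from h import *
s=status.get_state();print(s["t"],np.round(s["tool_pos"],1),s["opening"])
p=read_camera("wrist");save(p,"wE.png");np.save("wE.npy",{"p":p,"s":s},allow_pickle=True)
E
```

```text
31.95 [ 585.4 -236.3  369.4] 42.06751086715278
```

View pics/wE.png

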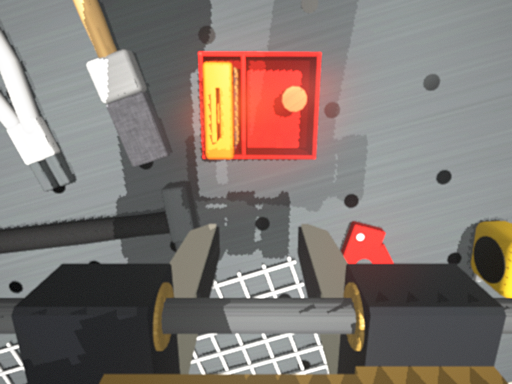

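```bash
python3 - <<'E'
from h import *
d=np.load("wE.npy",allow_pickle=True).item();p,s=d["p"],d["s"]
t=np.mean([onz(p,u,92,s) for u in[(202,61),(234,61),(233,159),(203,159)]],0)
c=np.mean([onz(p,u,45,s) for u in[(198,51),(321,51),(317,160),(200,160)]],0);x=np.array([.267,.964,0])
print("pack top centre",t.round(1),"bay",(c-32*x).round(1),np.linalg.norm((t-c+32*x)[:2]))
print(workorder.finish_job())
E
```

```text
pack top centre [ 518.5 -248.3   92. ] bay [ 517.9 -249.6   45. ] 1.4705805834529158
the job is handed in; nothing more can be done
None
```

The orange pack is off the left hook and standing in the caddy's narrow bay. I handed the job in at about 32 s; no verdict is reported.

- **On the hook:** I gripped the pack by the shoulder nearest the robot and lifted it 3.5 mm. I slid it along the wire and felt for the upturned end, then followed that up and off. The highest contact reading between stops was about 3.5 N; the tab tears at about 10 N.
- **Hook slope:** The pictures gave about 13° upward, but the contacts suggested about 11°. I corrected the path partway up the kick.
- **Placing:** I lowered the pack in small steps until the floor pushed back with about 4 N, at the expected height, and only then released it.
- **Last checks:** The wrist picture showed the pack upright in the bay, its top about 1.5 mm from the bay's centre. The robot was clear of everything, and the nozzle and the tools in view had not visibly moved.
- **What disagreed:** The overhead camera put the bay about 5 mm from where the wrist camera did. I used the wrist camera.
- **Not checked:** I did not look at the blue pack again after taking the orange one off.

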